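# Roll a specimen canister to the reading field

## Robot

A 7-joint arm with a two-finger parallel gripper is mounted at the origin on a cart in front of the work surface, level with it; the furniture and walls round the work are solid. World frame = base frame: x ahead of the robot, y to its left, z up, the work surface at z = 0. Lengths are in m, angles in rad, forces in N, time in s.
With the tool pointing down it reaches from about 0.425 to 0.925 m from the base axis. Payload 6.8 kg.
Tool frame: the origin (TCP) lies at the very end of the fingers, on their centre line; the grasp point (between the pads) lies 19 mm behind it; z points along the fingers, x is the direction in which the jaws open and shut, and the axes are right-handed (so a half turn about z gives the same grasp; the last joint's range is limited). The gripper opens to 85 mm and grips with 20 to 120 N. Pads are 22 mm wide; open, the fingers measure 114 mm over their backs; the gripper's body (76 mm by 85 mm) begins 54 mm behind the grasp point. The pads swing forward as they close: fully open they stand 13 mm farther back than shut.
Start: joints at [-1.255, 0.477, 0.022, 1.555, -0.011, 1.109, -0.083], TCP at [0.278, 0.615, 0.231] pointing down, gripper open.
Joint ranges: [-2.96, 2.96], [-0.34, 2.1], [-1.41, 1.46], [0.24, 2.44], [-1.37, 4.51], [0.17, 1.92], [-2.96, 2.96]. Speed limits (rad/s): [2.39, 2.39, 3.14, 3.14, 3.14, 3.14, 3.14].

## Interface

Orientations are given as a rotation vector (axis times angle).
In Python, from bench import r, grab_frame gives the robot as it stands. The module is installed in compiled form; this text tells all that it offers.
- The arm moves only by the tool send_rows, never from a script. Its argument "series" is a list of rows, each a list of 2 entries, a list of its own where there are three numbers: the shift along the tool's x, y, z in m, then the turn, a rotation vector about the tool's x, y, z in units of 5 degrees (1.0 is 5 degrees). A call has 1 to 20 rows; each row shifts and turns the commanded pose from where the row before left it, along the tool's axes as they then stand; what a row does not reach is not made up. A row lasts 1/8 s, in which the tool goes at most 62.5 mm and 10.7 degrees, less where a joint would pass 70% of its speed; a pose out of reach is approached as far as the arm can. A call is refused whole if a number of a shift passes 0.0625 or a number of a turn 1, either way. A call with a gripper value outside its range is refused whole. "fingers" is the closure in counts, from 0 (fully open) to 255 (shut), set as the call begins (left out, the last holds). The fingers move at their own pace and stop on an object; "grip_force" is the grip in N (left out, the last holds). Time passes only in rows, so rows that do not move let the fingers close. It gives the time, the measured TCP pose, the force and the opening at its end, in the units of the state.
- r.get_obs(): the state, without advancing time (a new reading comes with each control period).
- grab_frame(name): name is "scene" or "side" or "wrist"; returns a dict with "frame" (480x640x3 uint8, red, green, blue), "fx", "fy", "cx", "cy" (pixels), "origin" and "rotation" of the camera in the world; the wrist camera has in their place "T_tool_cam" (4x4, takes a point from camera to tool coordinates, whose origin is the TCP and whose axes are the tool frame's). Camera axes: x right, y down, z forward; pixel columns grow to the right and rows downward; lengths in m; the calibration is good to about 2 mm. A picture is of the moment at which its call begins: read the wrist's pose just before it. There is no depth.
- r.hand_in(): hands the job in, once; it reports no verdict.
The state is a dict: "clock": time; "joints": joint angles; "qvel": joint speeds; "tau": joint torques, N m; "tcp_pos": TCP position; "orientation": TCP orientation; "contact_force": force on the tool from outside, world axes, zero at the start; "moment": the same for the moment, N m; "grip_width": finger opening in m.
Only numpy, scipy, OpenCV 4.12 (cv2) and the standard library are available. Lean on these libraries where they do the work, as an engineer would, in place of code of your own. Each camera call takes 0.05 s, during which the arm holds its last target.

## Task

Roll the white specimen canister with the blue cap along the black mat by pushing on its upper part with the fingers, turning it over as it goes, until it lies still in the middle of the green field, wholly between the white lines and still square across the mat, and then let go of it. Roll it, do not grip or lift it, never touch it below its middle, do not let it bump the reader, and leave the other things alone.

Things in the scene. Friction and masses are not known exactly. Their poses are not given: they have to be found in the camera images.
- canister: closed white plastic canister lying on its side with a ribbed blue cap at one end: a cylinder 68 mm in diameter, 100 mm long, about 0.18 kg. Origin at its centre, on the axis, 34 mm above the mat. Its y axis is the cylinder axis, towards the cap; x and z turn as it rolls (at the start z is up, x along the mat to the green field). The mat slows it: pushed at 50 mm/s it rolls on some 3 mm.
- roll_mat: black rubber mat fixed to the worktop, 280 x 140 mm, 8 mm thick, top at z = 0.008. Origin at the centre of its underside; x along its length in the rolling direction (to the green field and the reader), y across it to the left of that, z up. The canister starts lying across it, 100 to 155 mm before the middle of the green field.
- field (a point): middle of the green reading field, on top of the mat, 70 mm from the mat's centre along its x. The field is 96 mm along the mat (a white line at each end) and 128 mm wide, so a canister in its middle leaves 14 mm of field free before and behind. Axes as the mat's.
- reader: low grey code reader fixed beyond the mat's far end, 54 x 82 x 42 mm. Origin at the foot of its front face, which is 82 mm past the middle of the field; x points away from the mat.
- red_dropper: white dropper bottle with red cap, 35 x 86 mm, standing upright behind the mat; bystander, origin at its underside
- blue_dropper: blue dropper bottle with black cap, 33 x 78 mm, standing upright behind the mat; bystander, origin at its underside
- dish: closed petri dish, 58 mm across, 12 mm high, behind the mat; bystander, origin at its underside
- amber_dropper: amber-brown dropper bottle with white cap, 31 x 78 mm, standing upright to the right of the mat; bystander, origin at its underside

How it is judged:
On the way:
1. the canister has rolled over by more than a quarter turn, lying on the mat (angle between canister's own z axis and vertical above 1.6 rad and z of canister in the frame of roll_mat below 0.047 m), for 0.1 s.
At the end, for the whole second after the job is handed in: the canister lies still on the mat, its centre within 14 mm of the middle of the green field along the mat (its body between the white lines) and within 30 mm across it, its axis within 15 degrees of square across the mat, touched by nothing but the mat (x of canister in the frame of field between -0.014 and 0.014 m and y of canister in the frame of field between -0.03 and 0.03 m and z of canister in the frame of field between 0.031 and 0.037 m and angle between the y axis of canister and the y axis of roll_mat, either way round below 0.26 rad and linear speed of canister below 0.01 m/s).
It fails at once if the canister is lifted off the mat or stood up (z of canister in the frame of roll_mat above 0.049 m).
It fails at once if the canister is touched by the fingers with their grasp point below 48 mm above the worktop (fingertips below the canister's middle) (contact force between the fingers and canister above 0.5 N and height (world z) of the grasp point below 0.048 m).
It fails at once if the canister bumps the reader (contact force between canister and reader above 0.2 N).
It fails at once if a bystander is moved by more than 15 mm (distance of any of red_dropper, blue_dropper, dish, amber_dropper from where it was at the start of the episode above 0.015 m).
It also fails if it takes over 67 s, if anything falls off the work surface, if the arm or the gripper's body presses on something with over 40 N, if the wrist force passes 120 N, or if a joint passes its speed limit or range.

## Working session

There is one attempt and no reset: what is moved stays moved. The work goes in short steps, Python scripts to look and compute and a tool call to move; the robot and the scene stay as the last step left them, time stands still between calls to the robot, and variables do not carry over. Pictures are saved under pics/ and viewed, and the job is handed in when it is done.

Besides the shell and the picture viewer there is one more tool, called after "Emit:" by a JSON object that holds its "name" and its "arguments", one argument or row to a line. send_rows: Moves the arm, as the interface text tells. Its arguments: {"type":"object","properties":{"series":{"type":"array"},"fingers":{"type":"number"},"grip_force":{"type":"number"}},"required":["series"]}

```bash
mkdir -p pics; cat > h.py <<'E'
import numpy as np, cv2
from bench import r, grab_frame
from scipy.spatial.transform import Rotation as R
def ray(f,u,v):
    d=np.array([(u-f["cx"])/f["fx"],(v-f["cy"])/f["fy"],1.0]); return np.array(f["origin"]),np.array(f["rotation"])@d
def plane(f,u,v,z):
    o,d=ray(f,u,v); return o+d*(z-o[2])/d[2]
def save(f,n): cv2.imwrite("pics/"+n,cv2.cvtColor(f["frame"],cv2.COLOR_RGB2BGR))
E
python3 - <<'E'
from h import *
o=r.get_obs(); print(o)
for n in ("scene","side"):
    f=grab_frame(n); save(f,n+"0.png"); print(n,f["fx"],f["cx"],f["cy"],f["origin"],f["rotation"]); np.save(n+"0.npy",f,allow_pickle=True)
E
```

```text
{'clock': 0.0, 'joints': array([-1.25509249,  0.47782319,  0.02236264,  1.55644285, -0.01146958,
        1.10932583, -0.08309599]), 'qvel': array([ 2.37390309e-04,  4.81242240e-04, -6.28948315e-05,  1.86171720e-03,
       -9.99161528e-04, -3.18910128e-04, -3.61602389e-04]), 'tau': array([-3.98763382e-05, -5.96450937e+01,  1.60707179e+00, -2.81196374e+01,
        1.22513555e-02,  9.20812832e-03,  1.02822770e-05]), 'tcp_pos': array([0.27737052, 0.61472392, 0.23031434]), 'orientation': array([ 2.63797554e+00,  1.70393621e+00, -2.30507637e-03]), 'contact_force': array([0.52531664, 0.70006219, 0.32448438]), 'moment': array([0.01689651, 0.00443929, 0.01258688]), 'grip_width': 0.08561007194376821}
scene 526.9325947463371 321.001719672477 229.6164400176668 [-0.03750726 -0.16124735  0.91235425] [-2.17090784  1.21234643 -0.45860814]
side 487.93001394001243 323.0999868468113 227.68713651820687 [0.51077024 0.97138122 0.75156315] [-0.0990898   2.85937986 -1.25543379]
```

```bash
sed -i 's/np.array(f\["rotation"\])@d/R.from_rotvec(f["rotation"]).as_matrix()@d/' h.py
```

```text
(no output)
```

View pics/scene0.png

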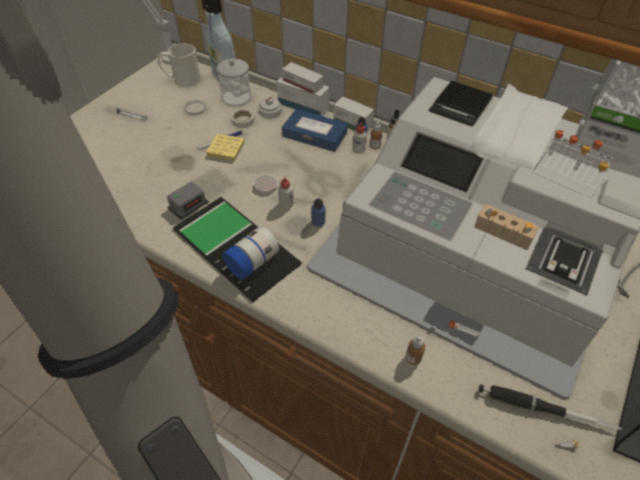

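View pics/side0.png

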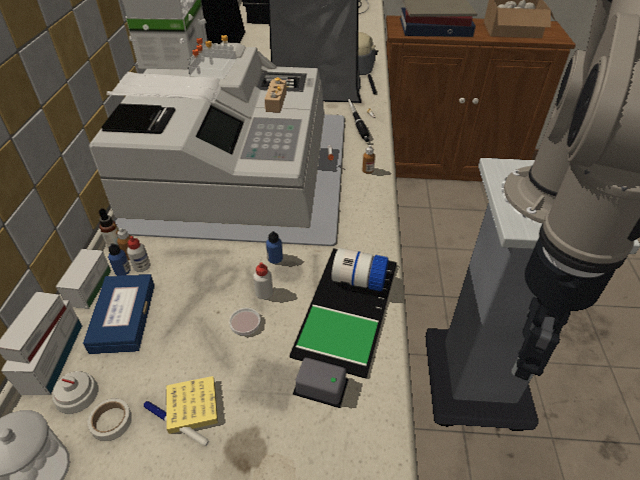

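The scene view shows the mat (around 235,245), the canister at (250,255) with its cap towards the robot, and the reader at (187,200). The side view shows the canister at (360,270), the green field at (338,335) and the reader at (322,380). Next I'll measure.

```bash
cat > m.py <<'E'
from h import *
import sys
def quad(mask):
    c=max(cv2.findContours(mask,cv2.RETR_EXTERNAL,cv2.CHAIN_APPROX_NONE)[0],key=cv2.contourArea)
    return c,cv2.approxPolyDP(cv2.convexHull(c),0.03*cv2.arcLength(c,True),True)[:,0]
if __name__=="__main__":
  for n in ("scene","side"):
    f=np.load(n+"0.npy",allow_pickle=True).item(); im=f["frame"]; hsv=cv2.cvtColor(im,cv2.COLOR_RGB2HSV)
    g=cv2.inRange(hsv,(50,120,60),(75,255,255)); c,q=quad(g); print(n,"green area",cv2.contourArea(c))
    for p in q: print(p,plane(f,*p,0.008).round(4))
    k=cv2.inRange(hsv,(0,0,0),(180,255,50)); 
    # blue cap
    b=cv2.inRange(hsv,(105,170,60),(125,255,255)); c,q=quad(b); print("cap bbox",cv2.boundingRect(c))
    x,y,w,h=(150,160,170,150) if n=="scene" else (270,220,150,200)
    z=cv2.resize(im[y:y+h,x:x+w],None,fx=4 if n=="scene" else 3,fy=4 if n=="scene" else 3,interpolation=cv2.INTER_CUBIC)
    cv2.imwrite(f"pics/{n}z.png",cv2.cvtColor(z,cv2.COLOR_RGB2BGR))
E
python3 m.py
```

```text
scene green area 1503.0
[248 222] [0.5609 0.3936 0.008 ]
[204 252] [0.44   0.4227 0.008 ]
[182 232] [0.4584 0.5016 0.008 ]
[224 204] [0.5767 0.4756 0.008 ]
cap bbox (227, 247, 18, 20)
side green area 2834.5
[312 307] [0.5626 0.3894 0.008 ]
[377 323] [0.4391 0.4179 0.008 ]
[366 363] [0.4595 0.5039 0.008 ]
[297 344] [0.5826 0.4741 0.008 ]
cap bbox (369, 256, 19, 35)
```

```bash
sleep 3
```

```text
(no output)
```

View pics/scenez.png

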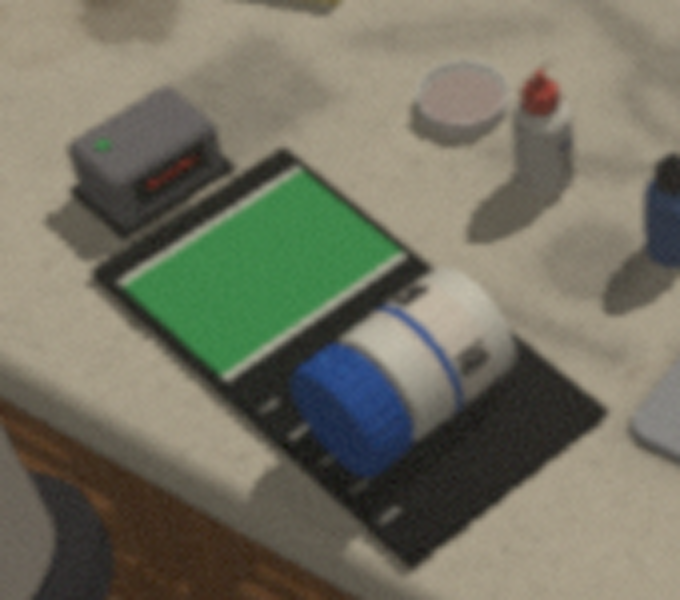

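View pics/sidez.png

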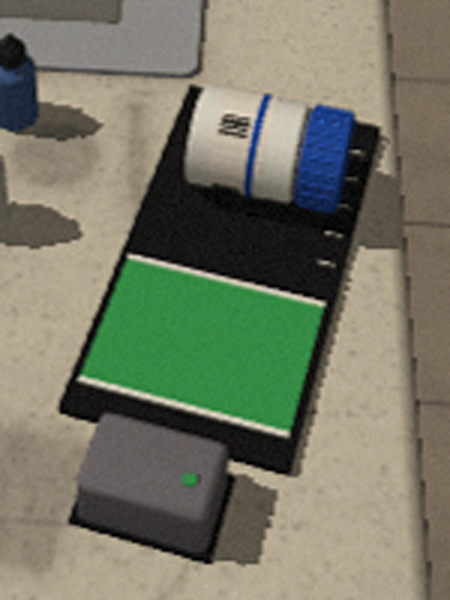

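```bash
cat > can.py <<'E'
from h import *
def can(f,rect,png=None):
    im=f["frame"]; x,y,w,h=rect
    hsv=cv2.cvtColor(im,cv2.COLOR_RGB2HSV)
    m=np.full(im.shape[:2],cv2.GC_BGD,np.uint8); m[y:y+h,x:x+w]=cv2.GC_PR_FGD
    m[cv2.inRange(hsv,(0,0,0),(180,255,55))>0]=cv2.GC_BGD
    m[cv2.inRange(hsv,(50,100,60),(85,255,255))>0]=cv2.GC_BGD
    b=cv2.inRange(hsv,(105,150,50),(125,255,255)); b[:y]=0;b[y+h:]=0;b[:,:x]=0;b[:,x+w:]=0
    m[b>0]=cv2.GC_FGD
    s=f["frame"][y-40:y+h+40,x-40:x+w+40].copy(); mm=m[y-40:y+h+40,x-40:x+w+40].copy()
    cv2.grabCut(s,mm,None,np.zeros((1,65)),np.zeros((1,65)),6,cv2.GC_INIT_WITH_MASK)
    k=((mm==1)|(mm==3)).astype(np.uint8)
    k=cv2.morphologyEx(k,cv2.MORPH_OPEN,np.ones((3,3)))
    c=cv2.convexHull(max(cv2.findContours(k,cv2.RETR_EXTERNAL,cv2.CHAIN_APPROX_NONE)[0],key=cv2.contourArea))
    M=cv2.moments(c); u=np.array([M["m10"],M["m01"]])/M["m00"]+[x-40,y-40]
    if png:
        z=cv2.resize(s,None,fx=4,fy=4,interpolation=cv2.INTER_CUBIC); cv2.polylines(z,[c*4+2],True,(255,0,0),1); cv2.imwrite("pics/"+png,cv2.cvtColor(z,cv2.COLOR_RGB2BGR))
    bu=np.argwhere(b>0).mean(0)[::-1]
    return u,bu,cv2.contourArea(c)
if __name__=="__main__":
  C=np.array([.510,.4473]); 
  for n,rc in (("scene",(221,225,60,56)),("side",(328,246,66,48))):
    f=np.load(n+"0.npy",allow_pickle=True).item()
    u,bu,a=can(f,rc,n+"c.png"); P=plane(f,*u,.042); Q=plane(f,*bu,.042)
    print(n,u,a,P.round(4),"blue",Q.round(4))
    ex=np.array([.229,.973]);ey=np.array([-.973,.229]); d=P[:2]-C; print("rel field",d@ex,d@ey, "axis",np.degrees(np.arctan2(*(Q-P)[1::-1])))
E
python3 can.py
```

```text
scene [250.46015348 252.09897678] 1694.0 [0.4731 0.3178 0.042 ] blue [0.4438 0.3274 0.042 ]
rel field -0.1344189361557301 0.006220474616751391 axis 161.94292155591174
side [359.32094595 268.59947447] 1776.0 [0.475  0.3146 0.042 ] blue [0.4431 0.3217 0.042 ]
rel field -0.13713743521629526 0.003624493746286265 axis 167.41756953768777
```

```bash
python3 -c "
import cv2,numpy as np
a=cv2.imread('pics/scenec.png');b=cv2.imread('pics/sidec.png')
h=max(a.shape[0],b.shape[0]);a=cv2.copyMakeBorder(a,0,h-a.shape[0],0,0,0);b=cv2.copyMakeBorder(b,0,h-b.shape[0],0,0,0)
o=np.hstack([a,b]);cv2.imwrite('pics/cc.png',cv2.resize(o,(800,int(o.shape[0]*800/o.shape[1]))))"
sleep 1
```

```text
(no output)
```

View pics/cc.png

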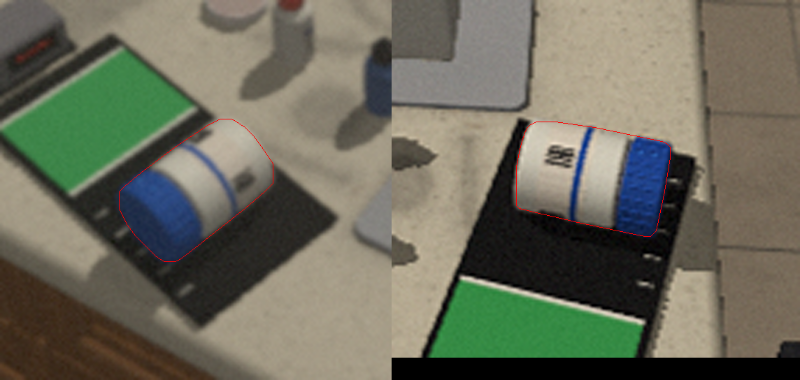

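```bash
cat > plan.py <<'E'
from h import *
import sys
# usage: plan.py x y z : gives world goal -> tool-frame deltas, plus yaw error to tool x along mat y
C=np.array([.510,.4473]); ex=np.array([.229,.973]);ey=np.array([-.973,.229])
o=r.get_obs(); p=np.array(o["tcp_pos"]); Rm=R.from_rotvec(o["orientation"]).as_matrix()
print("t",o["clock"],"p",p.round(4),"F",np.round(o["contact_force"],2),"w",o["grip_width"])
d=p[:2]-C; print("tcp rel field",d@ex,d@ey)
print("tool x",Rm[:,0].round(3),"y",Rm[:,1].round(3),"z",Rm[:,2].round(3))
s=np.sign(Rm[:2,0]@ey) or 1
best=s*np.array([*ey,0]); Rt=np.array([best,np.cross([0,0,-1],best),[0,0,-1]]).T
print("turn (5deg units, tool)",(R.from_matrix(Rm.T@Rt).as_rotvec(degrees=True)/5).round(2))
if len(sys.argv)>3:
    g=np.array(list(map(float,sys.argv[1:4]))); print("delta in present tool",(Rm.T@(g-p)).round(4),"in squared tool",(Rt.T@(g-p)).round(4))
E
python3 plan.py 0.458 0.248 0.20
python3 - <<'E'
from h import *
f=np.load("scene0.npy",allow_pickle=True).item()
for u,v in ((313,265),(340,250),(345,210),(286,206),(318,224),(265,186),(413,360)): print(u,v,plane(f,u,v,0).round(3))
E
```

```text
t 0.1 p [0.2774 0.6148 0.2304] F [-0.17  0.4   0.38] w 0.08553164104016349
tcp rel field 0.10971841590285597 0.264724700125481
tool x [ 0.411  0.912 -0.002] y [ 0.912 -0.411  0.   ] z [-0.001 -0.002 -1.   ]
turn (5deg units, tool) [1.000e-02 1.000e-02 1.579e+01]
delta in present tool [-0.26    0.3155  0.0309] in squared tool [0.2598 0.3155 0.0304]
313 265 [ 0.54   0.205 -0.   ]
340 250 [0.607 0.176 0.   ]
345 210 [0.717 0.227 0.   ]
286 206 [0.655 0.352 0.   ]
318 224 [0.646 0.258 0.   ]
265 186 [0.683 0.434 0.   ]
413 360 [ 0.45  -0.074  0.   ]
```

Emit:
{"name": "send_rows", "arguments": {
  "series": [
    [[0,0,0],[0,0,1]],
    [[0,0,0],[0,0,1]],
    [[0,0,0],[0,0,1]],
    [[0,0,0],[0,0,1]],
    [[0,0,0],[0,0,1]],
    [[0,0,0],[0,0,1]],
    [[0,0,0],[0,0,1]],
    [[0,0,0],[0,0,1]],
    [[0,0,0],[0,0,1]],
    [[0,0,0],[0,0,1]],
    [[0,0,0],[0,0,1]],
    [[0,0,0],[0,0,1]],
    [[0,0,0],[0,0,1]],
    [[0,0,0],[0,0,1]],
    [[0,0,0],[0,0,1]],
    [[0,0,0],[0,0,0.79]]
  ],
  "fingers": 105
}}

```text
clock: 2.1
tcp_pos: [0.2773, 0.615, 0.2307]
orientation: [3.119, -0.366, -0.0]
contact_force: [0.1, 0.4, -0.6]
grip_width: 0.0503
```

Emit:
{"name": "send_rows", "arguments": {
  "series": [
    [[0.026,0.0315,0],[0,0,0]],
    [[0.026,0.0315,0],[0,0,0]],
    [[0.026,0.0315,0],[0,0,0]],
    [[0.026,0.0315,0],[0,0,0]],
    [[0.026,0.0315,0],[0,0,0]],
    [[0.026,0.0315,0],[0,0,0]],
    [[0.026,0.0315,0],[0,0,0]],
    [[0.026,0.0315,0],[0,0,0]],
    [[0.026,0.0315,0.01],[0,0,0]],
    [[0.026,0.0315,0.02],[0,0,0]],
    [[0,0,0],[0,0,0]],
    [[0,0,0],[0,0,0]]
  ]
}}

```text
clock: 3.6
tcp_pos: [0.4583, 0.2497, 0.2013]
orientation: [-3.121, 0.362, 0.001]
contact_force: [-0.2, 0.5, 0.3]
grip_width: 0.0502
```

```bash
python3 plan.py 0.458 0.248 0.043; python3 - <<'E'
from h import *
f=grab_frame("side"); save(f,"side1.png"); f=grab_frame("wrist"); save(f,"wrist1.png")
E
```

```text
t 3.6 p [0.4583 0.2497 0.2013] F [-0.16  0.52  0.34] w 0.0501521120889812
tcp rel field -0.20407788868268867 0.005058869292773429
tool x [ 0.973 -0.229 -0.   ] y [-0.229 -0.973 -0.   ] z [-0.  0. -1.]
turn (5deg units, tool) [-0.  0.  0.]
delta in present tool [0.0002 0.0018 0.1583] in squared tool [1.000e-04 1.700e-03 1.583e-01]
```

```bash
sleep 1
```

```text
(no output)
```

View pics/side1.png

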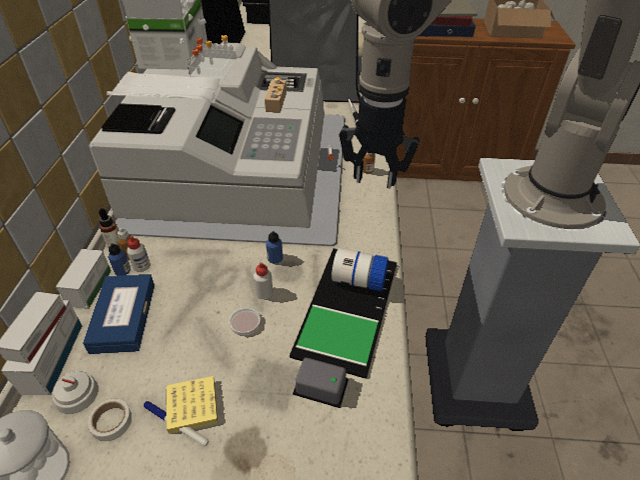

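View pics/wrist1.png

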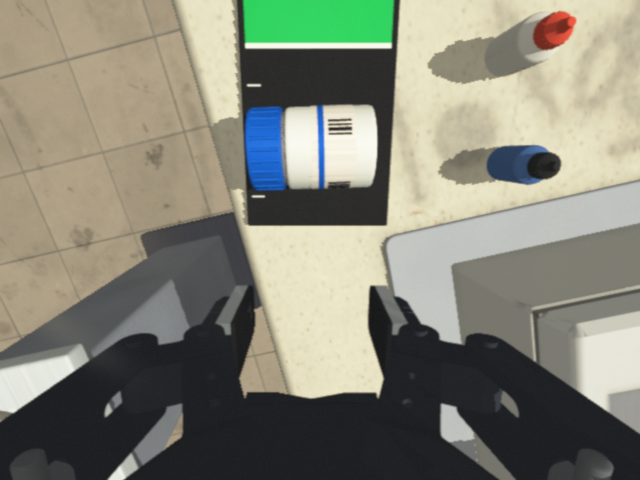

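The wrist view shows the canister (245–378, 105–190) square on the mat. The fingers (tips at 245 and 375) sit centred behind it, clear of the bottles. Next is the descent.

Emit:
{"name": "send_rows", "arguments": {
  "series": [
    [[0,0.002,0.015],[0,0,0]],
    [[0,0,0.02],[0,0,0]],
    [[0,0,0.02],[0,0,0]],
    [[0,0,0.02],[0,0,0]],
    [[0,0,0.02],[0,0,0]],
    [[0,0,0.02],[0,0,0]],
    [[0,0,0.02],[0,0,0]],
    [[0,0,0.015],[0,0,0]],
    [[0,0,0.008],[0,0,0]],
    [[0,0,0],[0,0,0]]
  ]
}}

```text
clock: 4.95
tcp_pos: [0.4579, 0.2471, 0.0429]
orientation: [3.12, -0.362, -0.001]
contact_force: [-0.6, 0.2, 0.5]
grip_width: 0.0501
```

```bash
cat > look.py <<'E'
from h import *
import sys
n=sys.argv[1]
o=r.get_obs()
f=grab_frame("wrist"); save(f,f"wrist{n}.png"); g=grab_frame("side"); save(g,f"side{n}.png")
z=cv2.resize(g["frame"][200:420,250:430],None,fx=2.18,fy=2.18)
cv2.imwrite(f"pics/both{n}.png",cv2.cvtColor(np.hstack([cv2.resize(f["frame"],(400,300)),cv2.resize(z,(392,480))[:300] if 0 else cv2.resize(z,(245,300))]),cv2.COLOR_RGB2BGR))
print(np.round(f["T_tool_cam"],3).tolist(),f["fx"],f["cx"],f["cy"])
E
python3 look.py 2; python3 plan.py
```

```text
[[1.0, -0.001, 0.001, -0.001], [0.001, 0.966, 0.26, -0.066], [-0.001, -0.26, 0.966, -0.142], [0.0, 0.0, 0.0, 1.0]] 343.1757879809806 311.0552367899162 243.47768133231287
t 5.05 p [0.4584 0.2474 0.0437] F [ 0.63 -0.08  0.5 ] w 0.049926602448046226
tcp rel field -0.2063492160501388 0.004392689113692892
tool x [ 0.973 -0.229  0.   ] y [-0.229 -0.973 -0.001] z [ 0.001  0.    -1.   ]
turn (5deg units, tool) [-0.01 -0.01  0.  ]
```

View pics/both2.png

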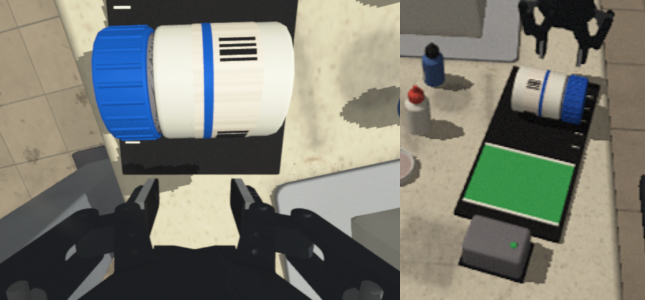

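Fingers are down about 25 mm behind the canister and centred on it. I'll push the first part slowly and then check that it rolls.

Emit:
{"name": "send_rows", "arguments": {
  "series": [
    [[0,-0.005,0],[0,0,0]],
    [[0,-0.005,0],[0,0,0]],
    [[0,-0.005,0],[0,0,0]],
    [[0,-0.004,0],[0,0,0]],
    [[0,-0.003,0],[0,0,0]],
    [[0,-0.003,0],[0,0,0]],
    [[0,-0.003,0],[0,0,0]],
    [[0,-0.004,0],[0,0,0]],
    [[0,-0.004,0],[0,0,0]],
    [[0,-0.004,0],[0,0,0]],
    [[0,-0.004,0],[0,0,0]],
    [[0,-0.004,0],[0,0,0]],
    [[0,-0.004,0],[0,0,0]],
    [[0,-0.004,0],[0,0,0]],
    [[0,-0.003,0],[0,0,0]],
    [[0,0,0],[0,0,0]]
  ]
}}

```text
clock: 7.05
tcp_pos: [0.4716, 0.3049, 0.0433]
orientation: [-3.121, 0.362, -0.0]
contact_force: [0.3, 0.2, 0.1]
grip_width: 0.0503
```

```bash
python3 look.py 3; python3 plan.py
```

```text
[[1.0, -0.001, 0.001, -0.001], [0.001, 0.966, 0.26, -0.066], [-0.001, -0.26, 0.966, -0.142], [0.0, 0.0, 0.0, 1.0]] 343.1757879809806 311.0552367899162 243.47768133231287
t 7.15 p [0.4716 0.3045 0.0433] F [-0.38  0.35  0.1 ] w 0.050107112953855545
tcp rel field -0.14771015692011014 0.0046959903598980945
tool x [ 0.973 -0.229 -0.   ] y [-0.229 -0.973  0.   ] z [-0. -0. -1.]
turn (5deg units, tool) [0. 0. 0.]
```

View pics/both3.png

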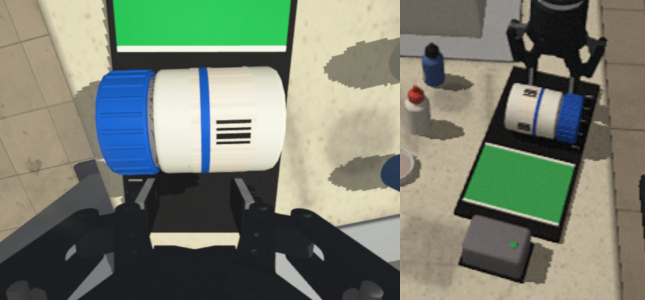

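It rolls: the barcode has turned up from the rear edge to the top, and the canister is still square to the mat. I'll keep pushing to within about 20 mm of the end.

Emit:
{"name": "send_rows", "arguments": {
  "series": [
    [[0,-0.003,0],[0,0,0]],
    [[0,-0.003,0],[0,0,0]],
    [[0,-0.004,0],[0,0,0]],
    [[0,-0.005,0],[0,0,0]],
    [[0,-0.005,0],[0,0,0]],
    [[0,-0.005,0],[0,0,0]],
    [[0,-0.005,0],[0,0,0]],
    [[0,-0.005,0],[0,0,0]],
    [[0,-0.005,0],[0,0,0]],
    [[0,-0.005,0],[0,0,0]],
    [[0,-0.005,0],[0,0,0]],
    [[0,-0.005,0],[0,0,0]],
    [[0,-0.005,0],[0,0,0]],
    [[0,-0.005,0],[0,0,0]],
    [[0,-0.005,0],[0,0,0]],
    [[0,-0.004,0],[0,0,0]],
    [[0,-0.002,0],[0,0,0]],
    [[0,0,0],[0,0,0]],
    [[0,0,0],[0,0,0]]
  ]
}}

```text
clock: 9.52
tcp_pos: [0.489, 0.3784, 0.0433]
orientation: [3.12, -0.362, -0.0]
contact_force: [-0.6, -0.2, 0.7]
grip_width: 0.0505
```

```bash
python3 look.py 4; python3 plan.py
```

```text
[[1.0, -0.001, 0.001, -0.001], [0.001, 0.966, 0.26, -0.066], [-0.001, -0.26, 0.966, -0.142], [0.0, 0.0, 0.0, 1.0]] 343.1757879809806 311.0552367899162 243.47768133231287
t 9.625 p [0.489  0.3784 0.0433] F [ 1.21  0.34 -0.44] w 0.05028459376386659
tcp rel field -0.07183369796655781 0.004635483897842658
tool x [ 0.973 -0.229 -0.   ] y [-0.229 -0.973  0.   ] z [-0. -0. -1.]
turn (5deg units, tool) [ 0.  0. -0.]
```

View pics/both4.png

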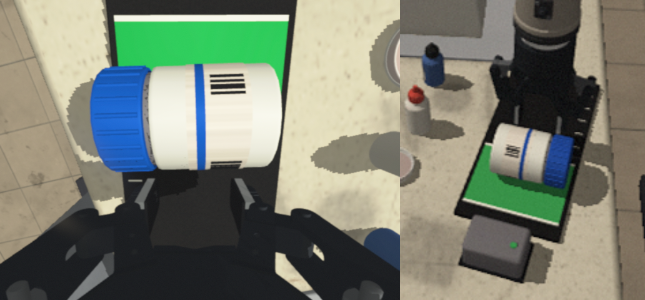

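```bash
cat > meas.py <<'E'
from h import *
from can import can
import sys
C=np.array([.510,.4473]); ex=np.array([.229,.973]);ey=np.array([-.973,.229])
def wr(f,o,u,v,z):
    T=np.array(f["T_tool_cam"]);A=R.from_rotvec(o["orientation"]).as_matrix()
    d=A@T[:3,:3]@np.array([(u-f["cx"])/f["fx"],(v-f["cy"])/f["fy"],1]); c=np.array(o["tcp_pos"])+A@T[:3,3]
    return c,d,c+d*(z-c[2])/d[2]
rc=tuple(map(int,sys.argv[1:5])); n=sys.argv[5]
g=grab_frame("side"); u,bu,a=can(g,rc,f"sc{n}.png"); P=plane(g,*u,.042)[:2]-C; print("side can",u,a,"rel",P@ex,P@ey)
hsv=cv2.cvtColor(g["frame"],cv2.COLOR_RGB2HSV)
f=grab_frame("wrist") if 0 else None
E
python3 meas.py 310 283 72 60 4
```

```text
side can [346.00161775 313.3641476 ] 2163.5 rel -0.023548437747020312 0.006881972943110518
```

```bash
sleep 1
```

```text
(no output)
```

View pics/sc4.png

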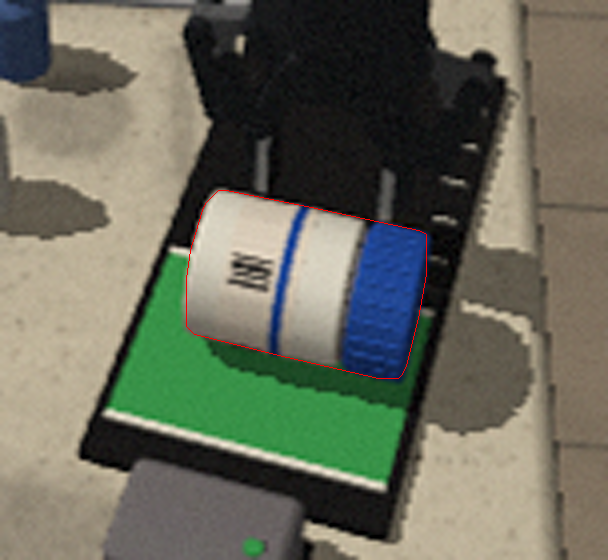

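View pics/wrist4.png

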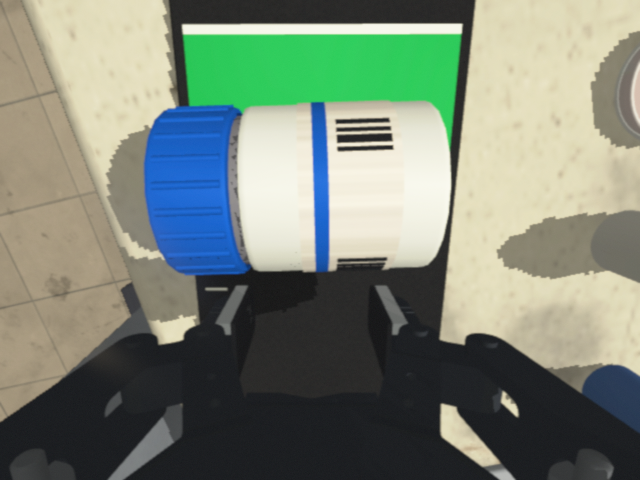

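The silhouette fit is clean. The canister is 23 mm short of the field centre and square. I'll push the last stretch gently.

Emit:
{"name": "send_rows", "arguments": {
  "series": [
    [[0,-0.002,0],[0,0,0]],
    [[0,-0.003,0],[0,0,0]],
    [[0,-0.003,0],[0,0,0]],
    [[0,-0.003,0],[0,0,0]],
    [[0,-0.003,0],[0,0,0]],
    [[0,-0.003,0],[0,0,0]],
    [[0,-0.003,0],[0,0,0]],
    [[0,-0.002,0],[0,0,0]],
    [[0,-0.001,0],[0,0,0]],
    [[0,0,0],[0,0,0]],
    [[0,0,0],[0,0,0]],
    [[0,0,0],[0,0,0]]
  ]
}}

```text
clock: 11.18
tcp_pos: [0.4943, 0.4009, 0.0433]
orientation: [3.121, -0.362, -0.0]
contact_force: [0.2, -0.5, -0.5]
grip_width: 0.05
```

```bash
python3 plan.py; python3 meas.py 303 293 72 62 5
```

```text
t 11.175 p [0.4943 0.4009 0.0433] F [ 0.24 -0.53 -0.51] w 0.05004909752463128
tcp rel field -0.04877215454792807 0.004687394709097123
tool x [ 0.973 -0.229 -0.   ] y [-0.229 -0.973  0.   ] z [-0. -0. -1.]
turn (5deg units, tool) [0. 0. 0.]
side can [344.05112191 321.49919038] 2161.5 rel -0.005176970272022827 0.008213495268508498
```

```bash
sleep 1
```

```text
(no output)
```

View pics/sc5.png

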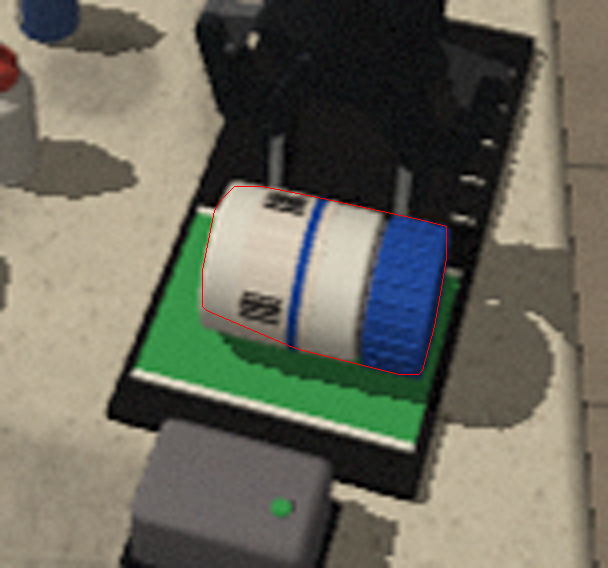

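The canister is about 4 mm short (a corner of this fit is clipped). I'll nudge it gently a little further and then back off.

Emit:
{"name": "send_rows", "arguments": {
  "series": [
    [[0,-0.001,0],[0,0,0]],
    [[0,-0.001,0],[0,0,0]],
    [[0,-0.001,0],[0,0,0]],
    [[0,-0.001,0],[0,0,0]],
    [[0,0,0],[0,0,0]],
    [[0,0,0],[0,0,0]],
    [[0,0.003,0],[0,0,0]],
    [[0,0.01,0],[0,0,0]],
    [[0,0.02,0],[0,0,0]],
    [[0,0.03,0],[0,0,0]],
    [[0,0.03,-0.01],[0,0,0]],
    [[0,0.02,-0.03],[0,0,0]],
    [[0,0,-0.04],[0,0,0]],
    [[0,0,-0.03],[0,0,0]],
    [[0,0,0],[0,0,0]],
    [[0,0,0],[0,0,0]]
  ]
}}

```text
clock: 13.22
tcp_pos: [0.4687, 0.2943, 0.1527]
orientation: [3.12, -0.362, -0.001]
contact_force: [-0.2, -0.7, -0.9]
grip_width: 0.0502
```

```bash
cat > fin.py <<'E'
from h import *
from can import can
C=np.array([.510,.4473]); ex=np.array([.229,.973]);ey=np.array([-.973,.229])
o=r.get_obs(); w=grab_frame("wrist"); save(w,"wrist6.png")
for n,rc,off in (("side",(297,286,82,72),-.0007),("scene",(190,200,66,62),.0009)):
    g=grab_frame(n); u,bu,a=can(g,rc,f"{n}6.png"); P=plane(g,*u,.042)[:2]-C; print(n,u,a,"rel",P@ex-off,P@ey)
print(o["clock"],o["tcp_pos"])
a=cv2.imread('pics/side6.png');b=cv2.imread('pics/scene6.png');c=cv2.imread('pics/wrist6.png')
f=lambda i:cv2.resize(i,(int(i.shape[1]*300/i.shape[0]),300))
q=np.hstack([f(a),f(b)]); cv2.imwrite("pics/f6.png",np.vstack([cv2.resize(q,(640,260)),cv2.resize(c,(640,330))[:330]]))
E
python3 fin.py
```

```text
side [342.98263429 323.43767476] 2265.0 rel 0.00013890619630470562 0.007504188905434801
scene [204.85005118 221.93551689] 977.0 rel 0.00018032266155095975 0.022384682736095868
13.225 [0.4687201  0.29429374 0.15272716]
```

View pics/f6.png

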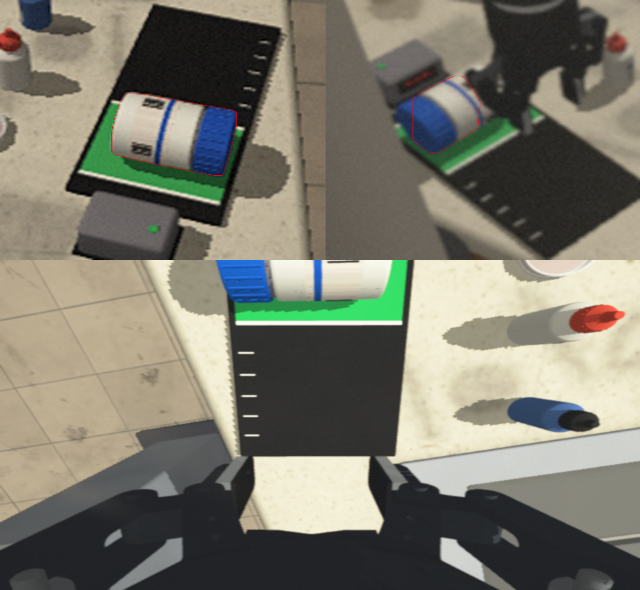

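```bash
python3 -c "
from bench import r
print(r.hand_in())"
```

```text
the job is handed in; nothing more can be done
None
```

I rolled the canister about 135 mm along the mat into the green field, backed the fingers off and lifted them clear, and handed the job in at about 13 s. No verdict was reported. I pushed from behind with the half-open fingers, with the grasp point about 62 mm above the worktop.

**Last checks**
- **Along the mat:** both cameras put the centre within about 1 mm of the middle of the green field.
- **Across the mat:** the side camera put it about 7.5 mm off centre, within the 30 mm allowed. The scene camera gave 22 mm, but the gripper hid part of the canister in that view, so I trusted the side camera.
- **Pose:** in the side picture it lies square across the mat, between the white lines, clear of the reader, with nothing touching it. I judged the squareness by eye.
- **Rolling:** the barcodes turned with the canister on the way, matching a roll of about 4 rad. I did not measure the angle directly.
- **Other things:** the bottles and dish visible in the last pictures looked undisturbed. I did not re-measure them, and the amber bottle was not in the last views.

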